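# Bring the screw jack round on the set-up tray and stand it on the T-slot plate

### The job

Turn the revolving set-up tray, the shorter way round, until the compartment with the screw jack stands squarely at the open front, in line with the pointer on the stand. Then take the jack out and stand it gently, upright, on the clear front half of the T-slot plate, in front of the clamped bracket. Leave the other parts standing in the tray.

Things in the scene. Friction and masses are not known exactly. Their poses are not given: they have to be found in the camera images.
- jack: the screw jack to fetch: dark steel, 68 mm tall, 0.3 to 0.45 kg. From below: foot 44 mm diameter, 10 mm high; straight body 34 mm diameter up to 46 mm; thin screw 16 mm up to 56 mm; head 28 mm diameter up to 68 mm. Origin: centre of its underside, z up. Stands loose in a compartment of the tray, 90 to 100 mm from the tray's axis, at the start 75 to 140 degrees to one side of the front.
- tray (a joint): angle through which the revolving tray has turned on its vertical axis since the start (0), rad, positive counter-clockwise seen from above; turns endlessly both ways, no detents, turns stiffly (friction about 0.35 N m, 3 N near the rim) and stays within a few degrees of where a slow push leaves it; a fast push makes it coast on. Where the tray stands is read from tray_hub.
- tray_hub (a point): on the tray's axis at the height of its floor (26 mm above the bench); axes turn with the tray, z up. Round pan 302 mm diameter, rim 12 mm high above its floor, hub 56 mm diameter and 48 mm high. Five radial walls make five equal compartments of 72 degrees; their middles lie 36, 108, 180, 252 and 324 degrees from this point's -x axis. Each holds one loose part 90 to 100 mm from the axis.
- divider (a point): a point on the tray, at the top of one of the five upright divider walls (the one along the tray's own -x axis), 130 mm from the axis; the others follow every 72 degrees. Walls are sheet steel, 4 mm thick, 40 mm high above the tray's floor, from the hub to 147 mm radius, the same axes as the tray. Pushing sideways on a wall near its outer end turns the tray.
- pocket_a (a point): middle of the floor of one of the two compartments where the jack may start, 95 mm from the axis and 108 degrees counter-clockwise (seen from above) from the tray's -x axis; turns with the tray. The jack stands in this one or in that of pocket_b; the riser stands in the other.
- pocket_b (a point): the same for the other of the two, 108 degrees clockwise from the tray's -x axis.
- front (a point): point fixed to the stand at the height of the tray's floor, 95 mm from the tray's axis towards the open front: the middle of the compartment that faces the arm squarely. Its x points from here to the tray's axis (away from the arm), z up. The stand is a green base 320 mm diameter with a steel index pointer, 30 mm high, at its front edge 168 mm from the axis.
- guard_edge (a point): middle of the front edge of the clear plastic swarf guard fixed to the stand (same axes as the stand): top of its flat roof, 151 mm above the bench; the underside with its frame is at 139 mm. The roof covers the back half of the tray: from this edge (11 mm on the front side of the tray's axis) to 186 mm further back, 150 mm to either side, on two rear posts. In front of the edge the tray is open above.
- bay (a point): centre of the clear front half of the T-slot plate, on its machined top, 45 mm above the bench; x points away from the arm to the clamped bracket, z up. The top reaches 75 mm before this point (-x), 100 mm to either side (y), and has three slots 14 mm wide along x. The bracket, 155 mm tall above the bench, begins 112 mm beyond this point (+x).
- riser: plain steel cylinder (riser), 40 mm diameter, 50 mm tall, with a small bore; stands in the tray; origin centre of underside. Leave it.
- step_block: dark steel step block (a little stair), 50 x 28 x 45 mm; stands in the tray; origin centre of underside. Leave it.
- angle_plate: steel angle plate (an L), foot 44 x 44 mm, 56 mm tall; stands in the tray; origin centre of underside. Leave it.
- flange_nut: large dark hexagon nut on a 52 mm flange, 32 mm tall; stands in the tray; origin centre of underside. Leave it.
Mind the look-alikes: they are no part of the job. What is shaped like the angle_plate but red is not meant.

How it is judged:
On the way:
1. the jack's own compartment, with the jack still standing in it, faces the open front (its middle within 30 mm, about 18 degrees, of the front point), and the tray is at rest (z of jack in the frame of tray_hub below 0.006 m and x of jack in the frame of tray_hub above -0.03 m and ((horizontal distance between pocket_a and front below 0.03 m and y of jack in the frame of tray_hub below -0.04 m) or (horizontal distance between pocket_b and front below 0.03 m and y of jack in the frame of tray_hub above 0.04 m)) and velocity of joint tray between -0.1 and 0.1 rad/s), for 0.2 s.
At the end, for the whole second after the job is handed in: The jack is released, at rest, upright (5 degrees), its underside on the machined top of the plate (4 mm), its axis 55 mm before to 75 mm beyond the bay point and within 80 mm to either side; the four other parts stand in the tray (x of jack in the frame of bay between -0.055 and 0.075 m and y of jack in the frame of bay between -0.08 and 0.08 m and z of jack in the frame of bay between -0.004 and 0.004 m and angle between jack's own z axis and vertical below 0.09 rad and linear speed of jack below 0.02 m/s and contact force between the fingers and jack below 0.05 N and horizontal distance between each of riser, step_block, angle_plate, flange_nut and tray_hub below 0.145 m and angle between each of riser, step_block, angle_plate, flange_nut's own z axis and vertical below 0.15 rad); the robot touches nothing.
It fails at once if the tray was turned the long way: the jack went round the back of the tray (x of jack in the frame of front between 0.178 and 0.25 m and y of jack in the frame of front between -0.05 and 0.05 m and z of jack in the frame of front below 0.02 m).
It fails at once if the jack was let fall (free of the fingers and faster than 0.5 m/s) (contact force between the fingers and jack below 0.05 N and linear speed of jack above 0.5 m/s).
It fails at once if another part of the tray was tipped over or knocked out (angle between any of riser, step_block, angle_plate, flange_nut's own z axis and vertical above 0.7 rad or horizontal distance between any of riser, step_block, angle_plate, flange_nut and tray_hub above 0.17 m).
It also fails if it takes over 67 s, if anything falls off the work surface, if the arm or the gripper's body presses on something with over 40 N, if the wrist force passes 120 N, or if a joint passes its speed limit or range.

### The arm

A 7-joint arm with a two-finger parallel gripper is mounted at the origin on the work surface. World frame = base frame: x ahead of the robot, y to its left, z up, the work surface at z = 0. Lengths are in m, angles in rad, forces in N, time in s.
With the tool pointing down it reaches from about 0.4 to 0.875 m from the base axis. Payload 4.4 kg.
Tool frame: the origin (TCP) lies on the centre line of the jaws, within the pads' length; the fingertips stand 22 mm ahead of it and the grasp point (between the pads) lies 3 mm ahead of it; z points along the fingers, y is the line along which they close (so a half turn about z gives the same grasp; the last joint's range is limited). The gripper opens to 85 mm and grips with 20 to 120 N. Pads are 22 mm wide; open, the fingers measure 114 mm over their backs; the gripper's body (76 mm by 85 mm) begins 54 mm behind the grasp point. The pads swing forward as they close: fully open they stand 13 mm farther back than shut.
Start: joints at [-1.196, 0.628, 0.038, 1.517, -0.027, 0.996, -0.02], TCP at [0.277, 0.588, 0.233] pointing down, gripper open.
Joint ranges: [-3.06, 3.06], [-0.37, 2.12], [-1.25, 1.32], [0.18, 2.47], [-1.1, 4.24], [0.23, 1.98], [-2.94, 2.94]. Speed limits (rad/s): [2.57, 2.57, 3.14, 3.14, 3.14, 3.14, 3.14].

### API

Orientations are given as a unit quaternion [x, y, z, w].
In Python, from cell import r gives the robot as it stands.
- The arm moves only by the tool play_rows, never from a script. Its argument "series" is a list of rows, each a list of 3 entries, a list of its own where there are three numbers: the shift along the tool's x, y, z in cm, then the turn, a rotation vector about the tool's x, y, z in rad, then the opening, from -1 (shut) to 1 (fully open). A call has 1 to 10 rows; each row is the pose to reach, as a shift and turn from the pose commanded when the call began, along the tool's axes at that moment; what a row does not reach only later rows make up. A row lasts 1/8 s, in which the tool goes at most 62.5 mm and 10.7 degrees, less where a joint would pass 70% of its speed; a pose out of reach is approached as far as the arm can. A call with a gripper value outside its range is refused whole. The fingers move at their own pace and stop on an object; the grip force is fixed at half the most. Time passes only in rows, so rows that repeat a pose let the fingers close. It gives the time, the measured TCP pose, the force, the opening and the grip force at its end, in the units of the state.
- r.sense(): the state, without advancing time (a new reading comes with each control period).
- r.snapshot(name): name is "side" or "top"; returns a dict with "frame" (400x640x3 uint8, red, green, blue), "depth" (400x640 float32, m along the optical axis (not along the pixel's ray), 0 where there is no reading), "K" (3x3 intrinsics, pixels), "camera_from_world" (4x4, takes a point from world to camera coordinates). Camera axes: x right, y down, z forward; pixel columns grow to the right and rows downward; lengths in m; the calibration is good to about 2 mm. A picture is of the moment at which its call begins.
- r.sign_off(): hands the job in; it is judged then, once.
The state is a dict: "time_s": time; "joints": joint angles; "qvel": joint speeds; "effort": joint torques, N m; "position": TCP position; "tool_rot": TCP orientation; "force": force on the tool from outside, world axes, zero at the start; "torque": the same for the moment, N m; "gripper_width": finger opening in m; "finger_force": force on a finger pad.
Only numpy, scipy, OpenCV 4.12 (cv2) and the standard library are available. Lean on these libraries where they do the work, as an engineer would, in place of code of your own. Each camera call takes 0.05 s, during which the arm holds its last target. There are 200 camera calls.

## Working session

There is one attempt and no reset: what is moved stays moved. The work goes in short steps, Python scripts to look and compute and a tool call to move; the robot and the scene stay as the last step left them, time stands still between calls to the robot, and variables do not carry over. Pictures are saved under pics/ and viewed, at most 12 in all, crops included, and the job is handed in when it is done.

Besides the shell and the picture viewer there is one more tool, called after "Call:" by a JSON object that holds its "method" and its "body", one argument or row to a line. play_rows: Moves the arm, as the interface text tells. Its arguments: {"type":"object","properties":{"series":{"type":"array"}},"required":["series"]}

```bash
ls; mkdir -p pics
cat > h.py <<'E'
import numpy as np,cv2
from cell import r
def snap(n):
    s=r.snapshot(n); np.savez('/tmp/%s.npz'%n,**s); return s
def pts(s):
    d=s['depth'];K=s['K'];v,u=np.indices(d.shape)
    c=np.stack([(u-K[0,2])/K[0,0]*d,(v-K[1,2])/K[1,1]*d,d,np.ones_like(d)],-1)
    p=(c@np.linalg.inv(s['camera_from_world']).T)[...,:3]; p[d==0]=np.nan; return p
E
python3 - <<'E'
from h import *
a=snap('top');b=snap('side')
for s in(a,b):print(s['K'].tolist(),np.linalg.inv(s['camera_from_world']).round(3).tolist())
cv2.imwrite('pics/t0.png',a['frame'][...,::-1]);cv2.imwrite('pics/s0.png',b['frame'][...,::-1])
print(r.sense())
E
```

```text
pics
[[443.1332184730948, 0.0, 325.4825993234308], [0.0, 443.1332184730948, 200.1449001535986], [0.0, 0.0, 1.0]] [[-0.003, -0.99, 0.141, 0.283], [-1.0, 0.002, -0.012, 0.012], [0.011, -0.141, -0.99, 1.356], [0.0, 0.0, 0.0, 1.0]]
[[513.6740487811512, 0.0, 325.1863274172468], [0.0, 513.6740487811512, 195.8333102031908], [0.0, 0.0, 1.0]] [[-0.706, -0.478, 0.523, -0.233], [-0.708, 0.472, -0.525, 0.69], [0.004, -0.741, -0.672, 1.01], [0.0, 0.0, 0.0, 1.0]]
{'time_s': 0.1, 'joints': array([-1.19581208,  0.62927786,  0.03845216,  1.51824138, -0.02700051,
        0.99633163, -0.01999346]), 'qvel': array([-0.00062044, -0.00117121,  0.00033006, -0.00241898, -0.00071415,
        0.00221248, -0.00053833]), 'effort': array([ 4.02873207e-03, -5.64532042e+01,  1.23024892e+00, -1.93972188e+01,
        1.10810436e-02,  5.40818553e-03, -1.08274281e-05]), 'position': array([0.27706018, 0.58737938, 0.23197401]), 'tool_rot': array([ 2.18611767e-01,  9.75811528e-01, -8.51367350e-04, -1.79209914e-04]), 'force': array([0.59394155, 0.2081782 , 0.87366081]), 'torque': array([ 0.01663537, -0.02767188,  0.00618018]), 'finger_force': 0.0, 'gripper_width': 0.08544666648188348}
```

View pics/t0.png

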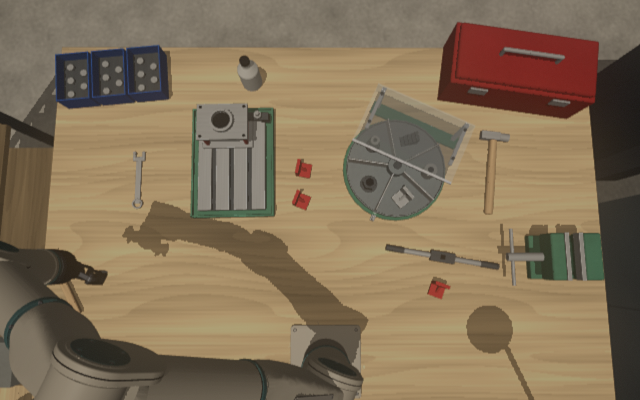

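View pics/s0.png

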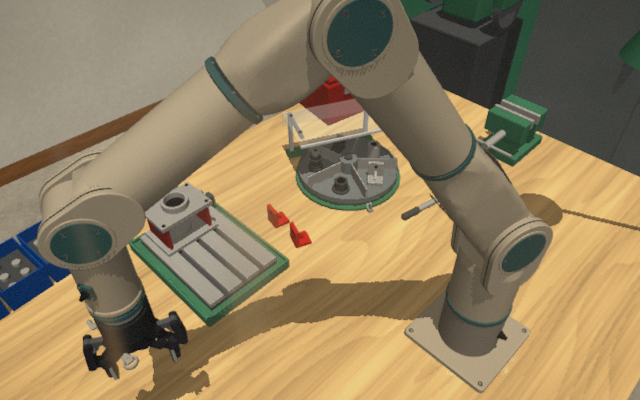

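Run:
```python
from h import *
a=np.load('/tmp/top.npz');b=np.load('/tmp/side.npz')
A=cv2.resize(a['frame'][80:225,335:480],None,fx=4,fy=4,interpolation=cv2.INTER_CUBIC)[...,::-1]
cv2.imwrite('pics/t1.png',A[:580,:580])
B=cv2.resize(b['frame'][105:220,280:410],None,fx=5,fy=5,interpolation=cv2.INTER_CUBIC)[...,::-1]
cv2.imwrite('pics/s1.png',B)
p=pts(a)
for u,v in [(395,168),(397,167),(375,141),(369,183),(402,197),(431,170),(409,138),(373,215),(380,90),(455,181),(354,135),(466,126),(270,116),(196,212),(272,213)]:print(u,v,p[v,u].round(3))
```

```text
395 168 [ 0.562 -0.21   0.069]
397 167 [ 0.564 -0.214  0.076]
375 141 [ 0.623 -0.141  0.149]
369 183 [ 0.519 -0.133  0.058]
402 197 [ 0.478 -0.231  0.051]
431 170 [ 0.538 -0.295  0.154]
409 138 [ 0.63  -0.237  0.153]
373 215 [ 0.429 -0.149  0.009]
380 90 [ 0.771 -0.158  0.152]
455 181 [ 0.536 -0.408  0.001]
354 135 [ 0.639 -0.082  0.151]
466 126 [ 0.666 -0.4    0.149]
270 116 [0.739 0.169 0.022]
196 212 [0.437 0.387 0.025]
272 213 [0.433 0.158 0.028]
```

View pics/t1.png

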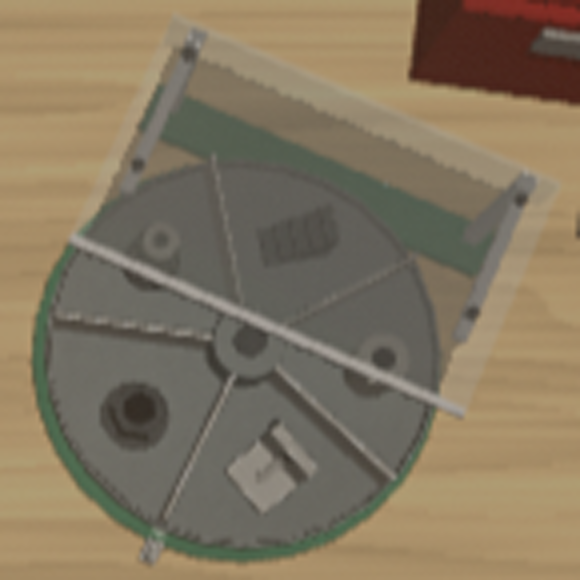

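View pics/s1.png

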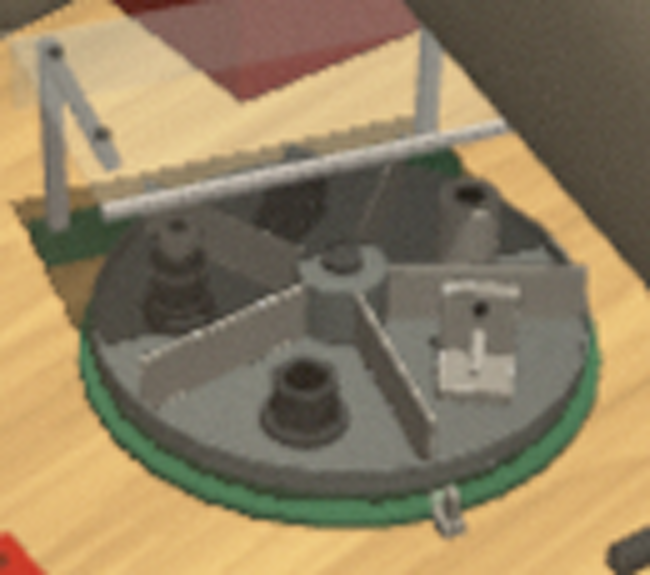

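```bash
cat >> h.py <<'E'
def ray(s,u,v,z):
    T=np.linalg.inv(s['camera_from_world']);K=s['K']
    d=T[:3,:3]@[(u-K[0,2])/K[0,0],(v-K[1,2])/K[1,1],1];o=T[:3,3]
    return o+d*(z-o[2])/d[2]
E
python3 - <<'E'
from h import *
a=np.load('/tmp/top.npz')
c=lambda x,y,z:ray(a,335+(x+.5)/4-.5,80+(y+.5)/4-.5,z)
hub=c(247,342,.074);print('hub',hub.round(4))
for n,x,y in [('p',155,528),('l',52,318),('ul',212,155),('ur',413,258),('r',397,478)]:
    q=c(x,y,.066)-hub;print(n,q.round(3),np.hypot(*q[:2]).round(3),np.degrees(np.arctan2(q[1],q[0])).round(1))
g1=c(72,238,.151);g2=c(462,412,.151);print(g1,g2,np.hypot(*(g1-g2)[:2]),(g1+g2)/2)
q=c(147,550,.04)-hub;print('ptr',np.hypot(*q[:2]),np.degrees(np.arctan2(q[1],q[0])))
for n,x,y,z in[('jack',160,240,.094),('riser',384,358,.076)]:
    q=c(x,y,z)-hub;print(n,c(x,y,z),np.hypot(*q[:2]),np.degrees(np.arctan2(q[1],q[0])))
# rim fit of the pan from green base
hsv=cv2.cvtColor(a['frame'],cv2.COLOR_RGB2HSV)
p=pts(a)
m=(abs(p[...,2]-.045)<.006)&(p[...,0]<.8)&(p[...,1]>.1)&(p[...,1]<.42)&(p[...,0]>.38)
m=cv2.morphologyEx(m.astype(np.uint8),cv2.MORPH_OPEN,np.ones((3,3)))
cs=max(cv2.findContours(cv2.morphologyEx(m,cv2.MORPH_CLOSE,np.ones((7,7))),0,2)[0],key=cv2.contourArea)
bx=cv2.boxPoints(cv2.minAreaRect(cs));print(bx,[ray(a,*t,.045).round(3).tolist() for t in bx])
E
```

```text
hub [ 0.57  -0.213  0.074]
p [-0.138  0.07  -0.008] 0.154 153.1
l [ 0.02   0.144 -0.008] 0.145 82.0
ul [ 0.146  0.021 -0.008] 0.148 8.3
ur [ 0.066 -0.128 -0.008] 0.144 -62.7
r [-0.101 -0.11  -0.008] 0.149 -132.6
[ 0.62736204 -0.07844799  0.151     ] [ 0.50314176 -0.34751225  0.151     ] 0.29635494183378586 [ 0.5652519  -0.21298012  0.151     ]
ptr 0.16777391077362638 154.22575697989132
jack [ 0.64213193 -0.14743005  0.094     ] 0.09747913825888295 42.286292455997824
riser [ 0.55743001 -0.31380573  0.076     ] 0.10157126143870866 -97.11891311916315
[[197.99997 121.00001]
 [263.99997 121.00001]
 [263.99997 210.     ]
 [197.99997 210.     ]] [[0.715, 0.386, 0.045], [0.715, 0.185, 0.045], [0.44, 0.18, 0.045], [0.441, 0.376, 0.045]]
```

```bash
cat >> h.py <<'E'
from scipy.spatial.transform import Rotation as R
H=np.array([.57,-.213])
def pol(rad,deg): return H+rad*np.array([np.cos(np.radians(deg)),np.sin(np.radians(deg))])
def rows(tg):
    """tg: (x,y,z,world angle of tool y deg, grip)"""
    s=r.sense();q=R.from_quat(s['tool_rot'])
    for x,y,z,a,g in tg:
        d=q.inv().apply(np.array([x,y,z])-s['position'])*100
        a=np.radians(a);Y=np.array([np.cos(a),np.sin(a),0]);Z=np.array([0,0,-1.])
        w=(q.inv()*R.from_matrix(np.stack([np.cross(Y,Z),Y,Z],1))).as_rotvec()
        print([d.round(1).tolist(),w.round(2).tolist(),g])
E
python3 - <<'E'
from h import *
p=pol(.128,144.6);print(p)
rows([(.45,.45,.25,40,-1),(.5,.2,.25,10,-1),(*p,.2,-35.4,-1)])
E
```

```text
[ 0.46566364 -0.13885201]
[[-21.5, -5.0, -1.8], [-0.0, 0.0, 0.43], -1]
[[-36.7, -25.5, -1.8], [-0.0, 0.0, 0.96], -1]
[[-48.0, -57.6, 3.3], [-0.0, 0.0, 1.75], -1]
```

Call:
{"method": "play_rows", "body": {
  "series": [
    [[-21.5,-5,-1.8],[0,0,0.43],-1],
    [[-21.5,-5,-1.8],[0,0,0.43],-1],
    [[-21.5,-5,-1.8],[0,0,0.43],-1],
    [[-36.7,-25.5,-1.8],[0,0,0.96],-1],
    [[-36.7,-25.5,-1.8],[0,0,0.96],-1],
    [[-36.7,-25.5,-1.8],[0,0,0.96],-1],
    [[-48,-57.6,3.3],[0,0,1.75],-1],
    [[-48,-57.6,3.3],[0,0,1.75],-1],
    [[-48,-57.6,3.3],[0,0,1.75],-1],
    [[-48,-57.6,3.3],[0,0,1.75],-1]
  ]
}}

```text
time_s: 1.35
position: [0.4692, 0.0415, 0.2207]
tool_rot: [0.881, 0.473, 0.0, 0.0]
force: [1.4, -0.5, 1.0]
gripper_width: -0.0003
finger_force: 0.0
```

Call:
{"method": "play_rows", "body": {
  "series": [
    [[0,0,0],[0,0,0],-1],
    [[0,0,0],[0,0,0],-1]
  ]
}}

```text
time_s: 1.6
position: [0.4695, 0.0438, 0.2208]
tool_rot: [0.88, 0.476, -0.0, -0.0]
force: [-0.1, -0.3, 0.0]
gripper_width: 0.0
finger_force: 0.0
```

Run:
```python
from h import *
p=pol(.128,144.6)
s=r.sense();print(s['position'],s['joints'])
rows([(*p,.2,-35.4,-1),(*p,.1,-35.4,-1),(*p,.068,-35.4,-1)])
```

```text
[0.46945981 0.04376723 0.22076542] [-0.5253741   0.43686554  0.52407223  2.02242384 -0.31317614  0.76029138
 -0.3916577 ]
[[-15.5, 9.7, 2.1], [-0.0, -0.0, 0.04], -1]
[[-15.5, 9.7, 12.1], [-0.0, -0.0, 0.04], -1]
[[-15.5, 9.7, 15.3], [-0.0, -0.0, 0.04], -1]
```

Call:
{"method": "play_rows", "body": {
  "series": [
    [[-15.5,9.7,2.1],[0,0,0.04],-1],
    [[-15.5,9.7,2.1],[0,0,0.04],-1],
    [[-15.5,9.7,2.1],[0,0,0.04],-1],
    [[-15.5,9.7,2.1],[0,0,0.04],-1],
    [[-15.5,9.7,9.5],[0,0,0.04],-1],
    [[-15.5,9.7,9.5],[0,0,0.04],-1]
  ]
}}

```text
time_s: 2.35
position: [0.464, -0.1363, 0.1233]
tool_rot: [0.888, 0.459, -0.002, -0.003]
force: [-0.7, 0.4, 0.4]
gripper_width: -0.0002
finger_force: 0.0
```

Run:
```python
from h import *
a=snap('top');b=snap('side')
A=cv2.resize(a['frame'][80:225,335:480],None,fx=3,fy=3,interpolation=cv2.INTER_CUBIC)[...,::-1]
B=cv2.resize(b['frame'][90:225,270:410],(451,435),interpolation=cv2.INTER_CUBIC)[...,::-1]
im=np.hstack([A,B])[:, :800];cv2.imwrite('pics/c2.png',cv2.resize(im,(800,435)))
p=pol(.128,144.6);s=r.sense();print(s['position'],p)
rows([(*p,.09,-35.4,-1),(*p,.068,-35.4,-1)])
```

```text
[ 0.46542236 -0.13769506  0.12522681] [ 0.46566364 -0.13885201]
[[-0.1, 0.1, 3.5], [-0.0, 0.0, 0.0], -1]
[[-0.1, 0.1, 5.7], [-0.0, 0.0, 0.0], -1]
```

View pics/c2.png

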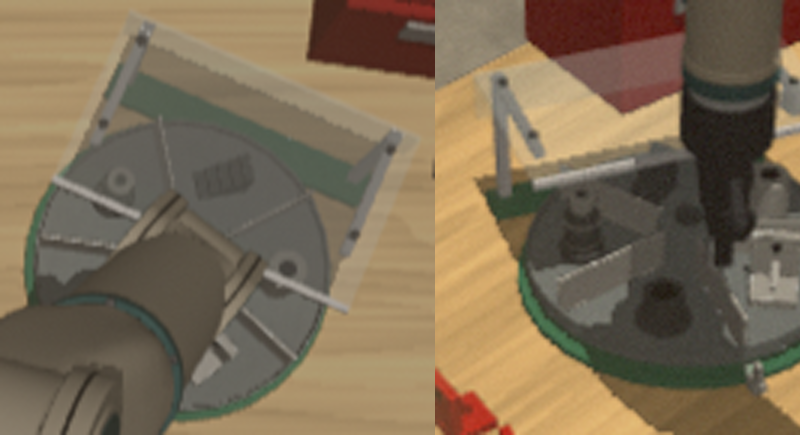

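Call:
{"method": "play_rows", "body": {
  "series": [
    [[-0.1,0.1,2.5],[0,0,0],-1],
    [[-0.1,0.1,4.5],[0,0,0],-1],
    [[-0.1,0.1,5.7],[0,0,0],-1],
    [[-0.1,0.1,5.7],[0,0,0],-1]
  ]
}}

```text
time_s: 2.95
position: [0.4665, -0.1406, 0.0694]
tool_rot: [0.889, 0.458, 0.0, 0.0]
force: [-0.1, 0.5, -0.0]
gripper_width: -0.0004
finger_force: 0.0
```

Run:
```python
from h import *
s=r.sense();print(s['position'],s['force'])
rows([(*pol(.128,t),.068,t-180,-1) for t in np.arange(148,199,5)])
```

```text
[ 0.46646279 -0.1405596   0.06937637] [-0.12820921  0.53064583 -0.0175217 ]
[[-0.7, -0.1, 0.1], [0.0, -0.0, -0.06], -1]
[[-1.8, -0.0, 0.1], [0.0, -0.0, -0.15], -1]
[[-2.9, 0.2, 0.1], [0.0, -0.0, -0.24], -1]
[[-3.9, 0.5, 0.1], [0.0, -0.0, -0.32], -1]
[[-5.0, 0.9, 0.1], [0.0, -0.0, -0.41], -1]
[[-6.0, 1.4, 0.1], [0.0, -0.0, -0.5], -1]
[[-7.0, 2.0, 0.1], [0.0, -0.0, -0.58], -1]
[[-7.9, 2.6, 0.1], [0.0, -0.0, -0.67], -1]
[[-8.7, 3.3, 0.1], [0.0, -0.0, -0.76], -1]
[[-9.5, 4.2, 0.1], [0.0, -0.0, -0.85], -1]
[[-10.2, 5.0, 0.1], [0.0, -0.0, -0.93], -1]
```

Call:
{"method": "play_rows", "body": {
  "series": [
    [[-0.7,-0.1,0.1],[0,0,-0.06],-1],
    [[-1.3,-0.1,0.1],[0,0,-0.1],-1],
    [[-2.3,0.1,0.1],[0,0,-0.2],-1],
    [[-3.4,0.4,0.1],[0,0,-0.28],-1],
    [[-4.5,0.7,0.1],[0,0,-0.37],-1],
    [[-5.5,1.2,0.1],[0,0,-0.46],-1],
    [[-6.5,1.7,0.1],[0,0,-0.54],-1],
    [[-7.5,2.3,0.1],[0,0,-0.63],-1],
    [[-8.3,3,0.1],[0,0,-0.72],-1],
    [[-8.9,3.5,0.1],[0,0,-0.78],-1]
  ]
}}

```text
time_s: 4.2
position: [0.443, -0.2348, 0.0687]
tool_rot: [0.648, 0.762, -0.0, 0.001]
force: [0.3, -0.0, 0.1]
gripper_width: 0.0002
finger_force: 0.0
```

Run:
```python
from h import *
s=r.sense();p=s['position'];d=p[:2]-H;t=np.degrees(np.arctan2(d[1],d[0]));print(p,s['force'],np.hypot(*d),t%360)
a=snap('top');b=snap('side')
A=cv2.resize(a['frame'][80:225,335:480],None,fx=3,fy=3,interpolation=cv2.INTER_CUBIC)[...,::-1]
B=cv2.resize(b['frame'][90:225,270:410],(451,435),interpolation=cv2.INTER_CUBIC)[...,::-1]
cv2.imwrite('pics/c3.png',cv2.resize(np.hstack([A,B]),(800,392)))
rows([(*pol(.128,t),.068,t-180,-1) for t in (t%360+4,t%360+7)])
```

```text
[ 0.44302001 -0.23484525  0.06872532] [ 0.30228585 -0.03846599  0.11693522] 0.12884538141410187 189.76143870317372
[[-0.8, 0.1, 0.1], [0.0, 0.0, -0.08], -1]
[[-1.5, 0.2, 0.1], [0.0, 0.0, -0.13], -1]
```

View pics/c3.png

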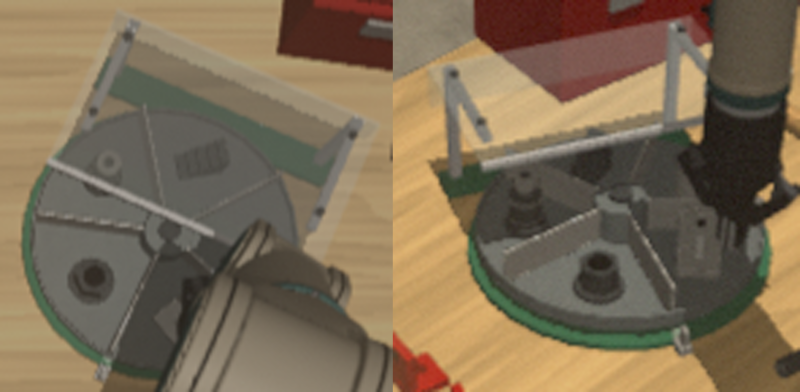

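Run:
```python
from h import *
s=r.sense();p=s['position']
for n in('top','side'):
    a=np.load('/tmp/%s.npz'%n)
    def pr(q):
        c=a['camera_from_world']@[*q,1];c=a['K']@c[:3];return (c[:2]/c[2]).round(1)
    print(n,'tip',pr(p-[0,0,.022]),'wall',pr([*pol(.147,153.6),.066]),pr([*pol(.03,153.6),.066]),'hub',pr([*H,.074]),'ptr',pr([*pol(.168,154.5),.04]))
P=pts(np.load('/tmp/side.npz'))
X=P.reshape(-1,3);X=X[np.all(np.isfinite(X),1)]
k=(np.hypot(X[:,0]-p[0],X[:,1]-p[1])<.05)&(X[:,2]>.03)
X=X[k]
for z in np.arange(.03,.13,.01):
    q=X[abs(X[:,2]-z)<.005];print(z.round(2),len(q),q.mean(0).round(3) if len(q) else '',(q.min(0).round(3),q.max(0).round(3)) if len(q) else '')
```

```text
top tip [403.4 208.8] wall [374.8 209.6] [391.7 174.6] hub [396.4 165.1] ptr [371.6 217.3]
side tip [385.1 180. ] wall [366.5 189.9] [351.6 164.8] hub [348.1 156.6] ptr [369.7 201.4]
0.03 82 [ 0.448 -0.224  0.032] (array([ 0.42 , -0.284,  0.03 ]), array([ 0.482, -0.189,  0.035]))
0.04 157 [ 0.46  -0.229  0.039] (array([ 0.419, -0.284,  0.035]), array([ 0.492, -0.19 ,  0.045]))
0.05 36 [ 0.479 -0.239  0.05 ] (array([ 0.467, -0.252,  0.045]), array([ 0.492, -0.224,  0.055]))
0.06 30 [ 0.482 -0.242  0.06 ] (array([ 0.473, -0.255,  0.055]), array([ 0.492, -0.229,  0.065]))
0.07 30 [ 0.476 -0.24   0.071] (array([ 0.435, -0.252,  0.066]), array([ 0.492, -0.226,  0.075]))
0.08 52 [ 0.463 -0.237  0.081] (array([ 0.429, -0.257,  0.076]), array([ 0.493, -0.224,  0.085]))
0.09 30 [ 0.448 -0.233  0.089] (array([ 0.429, -0.248,  0.085]), array([ 0.49 , -0.223,  0.094]))
0.1 34 [ 0.439 -0.23   0.099] (array([ 0.428, -0.246,  0.095]), array([ 0.458, -0.224,  0.104]))
0.11 27 [ 0.441 -0.228  0.11 ] (array([ 0.416, -0.237,  0.105]), array([ 0.473, -0.222,  0.115]))
0.12 87 [ 0.441 -0.23   0.121] (array([ 0.406, -0.251,  0.115]), array([ 0.485, -0.216,  0.125]))
```

Run:
```python
from h import *
p=r.sense()['position']
rows([(p[0],p[1],.1,9.8,-1),(*pol(.128,165),.1,-15,-1),(*pol(.128,144),.1,-35.4,-1),(*pol(.128,144),.052,-35.4,-1)])
```

```text
[[-0.0, 0.0, -3.1], [0.0, 0.0, -0.01], -1]
[[5.4, 1.2, -3.1], [0.0, 0.0, 0.42], -1]
[[9.3, 3.9, -3.1], [0.0, 0.0, 0.78], -1]
[[9.3, 3.9, 1.7], [0.0, 0.0, 0.78], -1]
```

Call:
{"method": "play_rows", "body": {
  "series": [
    [[0,0,-3.1],[0,0,0],-1],
    [[2.7,0.4,-3.1],[0,0,0.2],-1],
    [[5.4,1.2,-3.1],[0,0,0.4],-1],
    [[7.5,2.4,-3.1],[0,0,0.58],-1],
    [[9.3,3.9,-3.1],[0,0,0.78],-1],
    [[9.3,3.9,-3.1],[0,0,0.78],-1],
    [[9.3,3.9,-0.5],[0,0,0.78],-1],
    [[9.3,3.9,0.8],[0,0,0.78],-1],
    [[9.3,3.9,1.7],[0,0,0.78],-1],
    [[9.3,3.9,1.7],[0,0,0.78],-1]
  ]
}}

```text
time_s: 5.55
position: [0.4659, -0.1361, 0.0506]
tool_rot: [0.889, 0.457, -0.0, -0.0]
force: [0.4, 0.2, -0.3]
gripper_width: -0.0001
finger_force: 0.0
```

Run:
```python
from h import *
s=r.sense();p=s['position'];d=p[:2]-H;t=np.degrees(np.arctan2(d[1],d[0]))%360;print(p,s['force'],np.hypot(*d),t)
b=snap('side')
c=b['camera_from_world']@[*p,1];u=b['K']@c[:3];u=(u[:2]/u[2]).astype(int);print(u)
B=b['frame'][u[1]-45:u[1]+45,u[0]-60:u[0]+60]
B=cv2.resize(np.clip(B*2.,0,255).astype(np.uint8),None,fx=6,fy=6,interpolation=cv2.INTER_CUBIC)[...,::-1]
cv2.imwrite('pics/c4.png',B)
rows([(*pol(.128,t),.052,t-180,-1) for t in np.arange(149,204,5)])
```

```text
[ 0.46589505 -0.13612957  0.05058773] [ 0.39320304  0.15124626 -0.26596894] 0.1294098243366092 143.5580763974039
[356 191]
[[-1.2, 0.2, -0.1], [-0.0, 0.0, -0.08], -1]
[[-2.3, 0.3, -0.1], [-0.0, 0.0, -0.17], -1]
[[-3.4, 0.5, -0.1], [-0.0, 0.0, -0.25], -1]
[[-4.5, 0.9, -0.1], [-0.0, -0.0, -0.34], -1]
[[-5.5, 1.3, -0.1], [-0.0, -0.0, -0.43], -1]
[[-6.5, 1.8, -0.1], [-0.0, -0.0, -0.52], -1]
[[-7.5, 2.4, -0.1], [-0.0, -0.0, -0.6], -1]
[[-8.4, 3.0, -0.1], [-0.0, -0.0, -0.69], -1]
[[-9.2, 3.8, -0.1], [-0.0, -0.0, -0.78], -1]
[[-10.0, 4.6, -0.1], [-0.0, -0.0, -0.87], -1]
[[-10.6, 5.5, -0.1], [-0.0, -0.0, -0.95], -1]
```

View pics/c4.png

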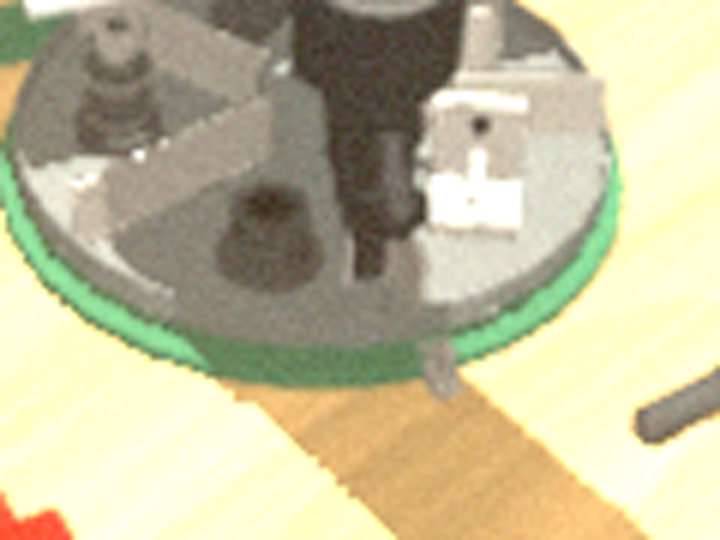

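Call:
{"method": "play_rows", "body": {
  "series": [
    [[-0.6,0.1,0.1],[0,0,-0.04],-1],
    [[-1.2,0.2,0.1],[0,0,-0.08],-1],
    [[-2.3,0.3,0.1],[0,0,-0.17],-1],
    [[-3.4,0.5,0.1],[0,0,-0.25],-1],
    [[-4.5,0.9,0.1],[0,0,-0.34],-1],
    [[-5.5,1.3,0.1],[0,0,-0.43],-1],
    [[-6.5,1.8,0.1],[0,0,-0.52],-1],
    [[-7.5,2.4,0.1],[0,0,-0.6],-1],
    [[-8.4,3,0.1],[0,0,-0.69],-1],
    [[-8.9,3.5,0.1],[0,0,-0.74],-1]
  ]
}}

```text
time_s: 6.85
position: [0.4424, -0.2285, 0.0501]
tool_rot: [0.663, 0.749, 0.0, -0.001]
force: [-1.3, 3.1, 2.9]
gripper_width: 0.0
finger_force: 1.6
```

```bash
cat >> h.py <<'E'
def gray_obj(name='top'):
    pass
E
python3 - <<'E'
from h import *
s=r.sense();p=s['position'];d=p[:2]-H;t=np.degrees(np.arctan2(d[1],d[0]))%360;print(p,s['force'],np.hypot(*d),t)
a=snap('top');b=snap('side')
A=cv2.resize(a['frame'][80:225,335:480],None,fx=3,fy=3,interpolation=cv2.INTER_CUBIC)[...,::-1]
B=cv2.resize(b['frame'][90:225,270:410],(451,435),interpolation=cv2.INTER_CUBIC)[...,::-1]
cv2.imwrite('pics/c5.png',cv2.resize(np.hstack([A,B]),(800,392)))
rows([(*pol(.128,t+3),.052,t-180,-1),(*pol(.128,t-3),.052,t-180,-1)])
E
```

```text
[ 0.44238097 -0.22852088  0.05013511] [-1.26345021  3.0749615   2.8604061 ] 0.12855937869599687 186.9341949081553
[[-0.5, 0.0, -0.2], [0.0, 0.0, -0.0], -1]
[[0.8, 0.0, -0.2], [0.0, 0.0, -0.0], -1]
```

View pics/c5.png

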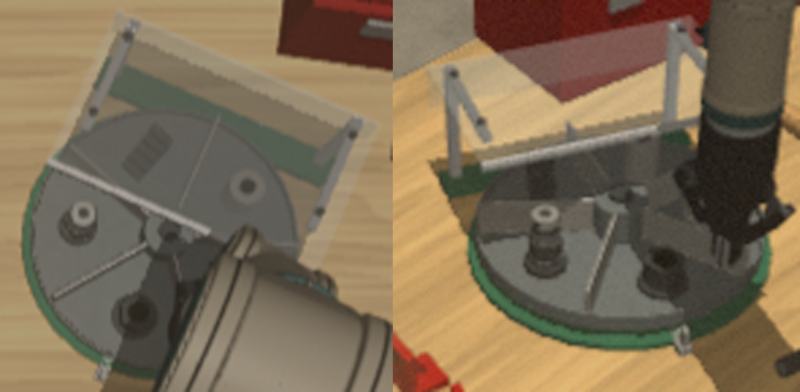

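Run:
```python
from h import *
a=np.load('/tmp/top.npz')
q=ray(a,335+52/2.709,80+297/2.709,.066)[:2]-H;W=np.degrees(np.arctan2(q[1],q[0]));print(np.hypot(*q),W)
j=ray(a,335+83/2.709,80+212/2.709,.094)[:2]-H;print(np.hypot(*j),np.degrees(np.arctan2(j[1],j[0])))
p=r.sense()['position']
o=W-10
rows([(*pol(.128,180),.056,6,-1),(*pol(.128,180),.13,0,-1),(*pol(.128,145),.13,-35,-1),(*pol(.128,o),.13,o-180,-1),(*pol(.128,o),.055,o-180,-1)])
```

```text
0.14455894023427998 119.90656203337518
0.09428151797215241 80.1784603656763
[[1.7, 0.1, -0.6], [0.0, 0.0, 0.01], -1]
[[1.7, 0.1, -8.0], [0.0, 0.0, 0.12], -1]
[[8.7, 3.3, -8.0], [0.0, 0.0, 0.73], -1]
[[12.6, 9.9, -8.0], [0.0, 0.0, 1.34], -1]
[[12.6, 9.9, -0.5], [0.0, 0.0, 1.34], -1]
```

Call:
{"method": "play_rows", "body": {
  "series": [
    [[1,0.1,-0.6],[0,0,0.01],-1],
    [[1.7,0.1,-4],[0,0,0.1],-1],
    [[1.7,0.1,-8],[0,0,0.12],-1],
    [[5.2,1.5,-8],[0,0,0.4],-1],
    [[8.7,3.3,-8],[0,0,0.57],-1],
    [[10.8,6.5,-8],[0,0,0.75],-1],
    [[12.6,9.9,-8],[0,0,0.93],-1],
    [[12.6,9.9,-8],[0,0,1.12],-1],
    [[12.6,9.9,-8],[0,0,1.3],-1],
    [[12.6,9.9,-8],[0,0,1.34],-1]
  ]
}}

```text
time_s: 8.2
position: [0.5263, -0.09, 0.1301]
tool_rot: [0.985, 0.173, 0.0, -0.0]
force: [0.8, 0.0, -0.3]
gripper_width: -0.0001
finger_force: 0.0
```

Run:
```python
from h import *
print(r.sense()['position']);o=110
rows([(*pol(.128,o),.08,o-180,-1),(*pol(.128,o),.055,o-180,-1)])
```

```text
[ 0.52631327 -0.08998515  0.13007628]
[[-0.1, 0.3, 5.0], [-0.0, -0.0, -0.0], -1]
[[-0.1, 0.3, 7.5], [-0.0, -0.0, -0.0], -1]
```

Call:
{"method": "play_rows", "body": {
  "series": [
    [[0,0.3,2.5],[0,0,0],-1],
    [[0,0.3,4.5],[0,0,0],-1],
    [[0,0.3,6],[0,0,0],-1],
    [[0,0.3,7],[0,0,0],-1],
    [[0,0.3,7.5],[0,0,0],-1],
    [[0,0.3,7.5],[0,0,0],-1]
  ]
}}

```text
time_s: 8.95
position: [0.5274, -0.0944, 0.0549]
tool_rot: [0.985, 0.174, 0.0, -0.0]
force: [0.4, 0.1, 0.5]
gripper_width: -0.0002
finger_force: 0.0
```

Run:
```python
from h import *
s=r.sense();p=s['position'];d=p[:2]-H;t=np.degrees(np.arctan2(d[1],d[0]))%360;print(p,s['force'],np.hypot(*d),t)
rows([(*pol(.128,t),.054,t-180,-1) for t in [112,114,118,123,128,133,138,143,148,151]])
```

```text
[ 0.52742495 -0.0943922   0.05492909] [0.41647458 0.09685405 0.54333154] 0.1260176364097197 109.74593197154438
[[-0.5, -0.2, 0.1], [-0.0, -0.0, -0.03], -1]
[[-0.9, -0.2, 0.1], [-0.0, -0.0, -0.07], -1]
[[-1.8, -0.1, 0.1], [-0.0, -0.0, -0.14], -1]
[[-2.9, 0.1, 0.1], [-0.0, -0.0, -0.23], -1]
[[-4.0, 0.4, 0.1], [-0.0, -0.0, -0.31], -1]
[[-5.1, 0.8, 0.1], [-0.0, -0.0, -0.4], -1]
[[-6.1, 1.3, 0.1], [-0.0, -0.0, -0.49], -1]
[[-7.0, 1.9, 0.1], [-0.0, -0.0, -0.57], -1]
[[-7.9, 2.5, 0.1], [-0.0, -0.0, -0.66], -1]
[[-8.5, 2.9, 0.1], [-0.0, -0.0, -0.71], -1]
```

Call:
{"method": "play_rows", "body": {
  "series": [
    [[-0.5,-0.2,0.1],[0,0,-0.03],-1],
    [[-0.9,-0.2,0.1],[0,0,-0.07],-1],
    [[-1.8,-0.1,0.1],[0,0,-0.14],-1],
    [[-2.9,0.1,0.1],[0,0,-0.23],-1],
    [[-4,0.4,0.1],[0,0,-0.31],-1],
    [[-5.1,0.8,0.1],[0,0,-0.4],-1],
    [[-6.1,1.3,0.1],[0,0,-0.49],-1],
    [[-7,1.9,0.1],[0,0,-0.57],-1],
    [[-7.9,2.5,0.1],[0,0,-0.66],-1],
    [[-8.5,2.9,0.1],[0,0,-0.71],-1]
  ]
}}

```text
time_s: 10.2
position: [0.4575, -0.1504, 0.0542]
tool_rot: [0.862, 0.508, 0.001, -0.0]
force: [3.0, 3.4, -1.7]
gripper_width: 0.0003
finger_force: 1.6
```

Run:
```python
from h import *
s=r.sense();p=s['position'];d=p[:2]-H;t=np.degrees(np.arctan2(d[1],d[0]))%360;print(p,s['force'],np.hypot(*d),t)
rows([(*pol(.128,t),.054,t-180,-1) for t in [154,158,163,168,173,178,181,183,184]])
```

```text
[ 0.45754457 -0.15038074  0.05423126] [ 2.97683653  3.3532642  -1.71637769] 0.12871439806248164 150.88935575564517
[[-0.7, 0.1, 0.0], [0.0, -0.0, -0.05], -1]
[[-1.6, 0.2, 0.0], [0.0, -0.0, -0.12], -1]
[[-2.7, 0.4, 0.0], [0.0, -0.0, -0.21], -1]
[[-3.8, 0.6, 0.0], [0.0, -0.0, -0.3], -1]
[[-4.8, 1.0, 0.0], [0.0, -0.0, -0.38], -1]
[[-5.8, 1.5, 0.0], [0.0, -0.0, -0.47], -1]
[[-6.4, 1.8, 0.0], [0.0, -0.0, -0.52], -1]
[[-6.8, 2.0, 0.0], [0.0, -0.0, -0.56], -1]
[[-7.0, 2.1, 0.0], [0.0, -0.0, -0.58], -1]
```

Call:
{"method": "play_rows", "body": {
  "series": [
    [[-0.7,0.1,0],[0,0,-0.05],-1],
    [[-1.6,0.2,0],[0,0,-0.12],-1],
    [[-2.7,0.4,0],[0,0,-0.21],-1],
    [[-3.8,0.6,0],[0,0,-0.3],-1],
    [[-4.8,1,0],[0,0,-0.38],-1],
    [[-5.8,1.5,0],[0,0,-0.47],-1],
    [[-6.4,1.8,0],[0,0,-0.52],-1],
    [[-6.8,2,0],[0,0,-0.56],-1],
    [[-7.2,2.2,0],[0,0,-0.6],-1],
    [[-7.2,2.2,0],[0,0,-0.6],-1]
  ]
}}

```text
time_s: 11.45
position: [0.4415, -0.2249, 0.054]
tool_rot: [0.675, 0.738, -0.0, 0.0]
force: [-0.5, 0.4, -0.0]
gripper_width: -0.0003
finger_force: 0.4
```

Run:
```python
from h import *
s=r.sense();p=s['position'];d=p[:2]-H;t=np.degrees(np.arctan2(d[1],d[0]))%360;print(p,s['force'],np.hypot(*d),t)
rows([(*pol(.128,t-5),.056,t-185,-1),(*pol(.128,t-5),.15,t-185,-1),(*pol(.19,220),.22,0,-.2)])
```

```text
[ 0.44151197 -0.2249222   0.05397762] [-0.51952161  0.35768102 -0.01258255] 0.1290399622629853 185.30120612607018
[[1.1, 0.1, -0.2], [0.0, 0.0, 0.08], -1]
[[1.1, 0.2, -9.6], [0.0, 0.0, 0.08], -1]
[[-10.8, -2.7, -16.6], [0.0, 0.0, 0.09], -0.2]
```

Call:
{"method": "play_rows", "body": {
  "series": [
    [[1.1,0.1,0],[0,0,0.06],-1],
    [[1.1,0.1,-4],[0,0,0.06],-1],
    [[1.1,0.1,-8],[0,0,0.06],-1],
    [[1.1,0.1,-12],[0,0,0.06],-1],
    [[1.1,0.1,-18],[0,0,0.06],-1]
  ]
}}

```text
time_s: 12.08
position: [0.4416, -0.2135, 0.2348]
tool_rot: [0.697, 0.718, -0.0, -0.0]
force: [1.3, -0.5, 0.6]
gripper_width: 0.0002
finger_force: 0.0
```

Run:
```python
from h import *
rows([(.43,.1,.24,-25,0)])
```

```text
[[31.4, -0.2, -0.5], [-0.0, 0.0, 0.47], 0]
```

Call:
{"method": "play_rows", "body": {
  "series": [
    [[31.4,-0.2,-0.5],[0,0,0.47],0.6],
    [[31.4,-0.2,-0.5],[0,0,0.47],0.6],
    [[31.4,-0.2,-0.5],[0,0,0.47],0.6],
    [[31.4,-0.2,-0.5],[0,0,0.47],0.6],
    [[31.4,-0.2,-0.5],[0,0,0.47],0.6],
    [[31.4,-0.2,-0.5],[0,0,0.47],0.6],
    [[31.4,-0.2,-0.5],[0,0,0.47],0.6]
  ]
}}

```text
time_s: 12.95
position: [0.4307, 0.1006, 0.2391]
tool_rot: [0.844, 0.536, 0.0, 0.0]
force: [0.2, -0.4, -1.2]
gripper_width: 0.0685
finger_force: 0.0
```

Run:
```python
from h import *
a=snap('top');b=snap('side')
A=cv2.resize(a['frame'][120:225,335:480],None,fx=5.5,fy=5.5,interpolation=cv2.INTER_CUBIC)[...,::-1]
cv2.imwrite('pics/c6.png',A)
P=pts(a)
m=(abs(P[...,2]-.094)<.006)&(np.hypot(P[...,0]-H[0],P[...,1]-H[1])<.14)
n,l,st,ce=cv2.connectedComponentsWithStats(m.astype(np.uint8))
for i in range(1,n):print(st[i],ce[i],ray(a,*ce[i],.094))
```

```text
[380 188   9  10  71] [383.91549296 192.87323944] [ 0.48367509 -0.17133161  0.094     ]
```

View pics/c6.png

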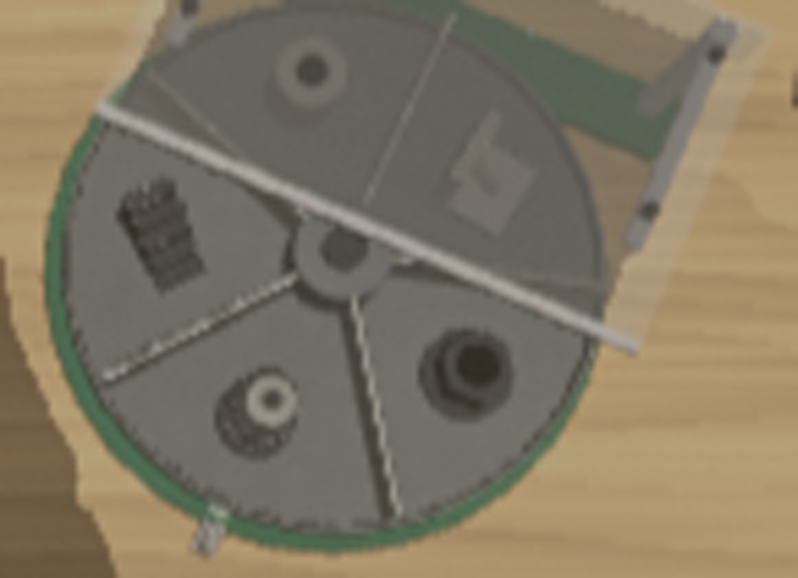

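Run:
```python
from h import *
b=np.load('/tmp/side.npz');s=r.sense();p=s['position'];q=R.from_quat(s['tool_rot'])
X=pts(b).reshape(-1,3);X=X[np.all(np.isfinite(X),1)]
L=q.inv().apply(X-p)*1000
L=L[(np.hypot(L[:,0],L[:,1])<80)&(L[:,2]<60)&(L[:,2]>-120)]
for z in range(-115,60,10):
    k=L[abs(L[:,2]-z)<5]
    if len(k):print(z,len(k),'x',k[:,0].min().round(),k[:,0].max().round(),'y',np.percentile(k[:,1],[0,10,50,90,100]).round())
c=b['camera_from_world']@[*p,1];u=b['K']@c[:3];u=(u[:2]/u[2]).astype(int);print(u)
B=b['frame'][u[1]-60:u[1]+30,u[0]-60:u[0]+60]
B=cv2.resize(np.clip(B*2.5,0,255).astype(np.uint8),None,fx=6,fy=6,interpolation=cv2.INTER_CUBIC)[...,::-1].copy()
cv2.circle(B,(363,363),3,(0,0,255),-1)
cv2.imwrite('pics/c7.png',B)
```

```text
-115 102 x -12.0 12.0 y [-69. -64. -42. -31. -10.]
-105 135 x -20.0 20.0 y [-71. -69. -44. -15.   8.]
-95 101 x -20.0 20.0 y [-69. -68. -33.   7.  16.]
-85 86 x -17.0 17.0 y [-70. -68. -62. -18.  26.]
-75 69 x -11.0 17.0 y [-69. -66. -36.  21.  34.]
-65 87 x -11.0 15.0 y [-69. -67. -60.  29.  62.]
-55 43 x -11.0 14.0 y [-68. -65. -47.  38.  58.]
-45 15 x 3.0 11.0 y [-41.  32.  35.  39.  42.]
-35 51 x -7.0 11.0 y [-51. -49. -40.  36.  39.]
-25 51 x -10.0 11.0 y [-49. -48. -40.  36.  38.]
-15 39 x -7.0 11.0 y [-48. -47. -36.  37.  41.]
-5 12 x -7.0 9.0 y [-42. -41.  -4.  38.  39.]
[301 185]
```

View pics/c7.png

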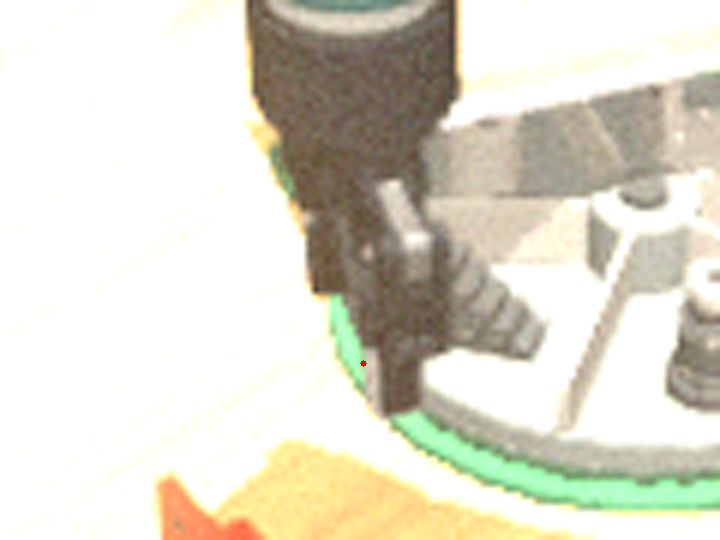

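Run:
```python
from h import *
g=(.484,-.171)
rows([(*g,.2,-25.3,.6),(*g,.1,-25.3,.6),(*g,.042,-25.3,.6)])
```

```text
[[-22.1, 16.4, 3.9], [0.0, 0.0, -0.0], 0.6]
[[-22.1, 16.4, 13.9], [0.0, 0.0, -0.0], 0.6]
[[-22.1, 16.4, 19.7], [0.0, 0.0, -0.0], 0.6]
```

Call:
{"method": "play_rows", "body": {
  "series": [
    [[-22.1,16.4,3.9],[0,0,0],0.6],
    [[-22.1,16.4,3.9],[0,0,0],0.6],
    [[-22.1,16.4,3.9],[0,0,0],0.6],
    [[-22.1,16.4,3.9],[0,0,0],0.6],
    [[-22.1,16.4,3.9],[0,0,0],0.6],
    [[-22.1,16.4,3.9],[0,0,0],0.6],
    [[-22.1,16.4,9.5],[0,0,0],0.6],
    [[-22.1,16.4,9.5],[0,0,0],0.6]
  ]
}}

```text
time_s: 14.05
position: [0.481, -0.1681, 0.1414]
tool_rot: [0.845, 0.535, -0.003, -0.003]
force: [-1.0, -0.1, 1.5]
gripper_width: 0.0682
finger_force: 0.0
```

Run:
```python
from h import *
b=snap('side')
s=r.sense();print(s['position'],s['force'])
rows([(.484,-.171,z,-25.3,.6) for z in (.1,.042)])
```

```text
[ 0.48278451 -0.16881522  0.14336675] [ 0.4105742  -0.57742794  0.4520419 ]
[[-0.1, 0.2, 4.3], [-0.0, 0.0, 0.0], 0.6]
[[-0.1, 0.2, 10.1], [-0.0, 0.0, 0.0], 0.6]
```

Call:
{"method": "play_rows", "body": {
  "series": [
    [[0,0,2],[0,0,0],0.6],
    [[0,0,4],[0,0,0],0.6],
    [[0,0,6],[0,0,0],0.6],
    [[0,0,8],[0,0,0],0.6],
    [[0,0,9.2],[0,0,0],0.6],
    [[0,0,10.1],[0,0,0],0.6],
    [[0,0,10.1],[0,0,0],0.6]
  ]
}}

```text
time_s: 14.98
position: [0.4846, -0.1693, 0.0431]
tool_rot: [0.844, 0.536, 0.0, -0.0]
force: [0.7, -0.6, -0.1]
gripper_width: 0.0684
finger_force: 0.0
```

Call:
{"method": "play_rows", "body": {
  "series": [
    [[0,0,0],[0,0,0],0.3],
    [[0,0,0],[0,0,0],0],
    [[0,0,0],[0,0,0],-0.15],
    [[0,0,0],[0,0,0],-0.3],
    [[0,0,0],[0,0,0],-0.5],
    [[0,0,0],[0,0,0],-0.5],
    [[0,0,0],[0,0,0],-0.5]
  ]
}}

```text
time_s: 15.85
position: [0.485, -0.1696, 0.0435]
tool_rot: [0.844, 0.536, 0.0, 0.001]
force: [-0.4, 0.6, 5.4]
gripper_width: 0.0324
finger_force: 59.2
```

Call:
{"method": "play_rows", "body": {
  "series": [
    [[0,0,-1],[0,0,0],-0.5],
    [[0,0,-3],[0,0,0],-0.5],
    [[0,0,-6],[0,0,0],-0.5],
    [[0,0,-10],[0,0,0],-0.5],
    [[0,0,-14],[0,0,0],-0.5],
    [[0,0,-16],[0,0,0],-0.5]
  ]
}}

```text
time_s: 16.6
position: [0.4846, -0.1695, 0.2051]
tool_rot: [0.844, 0.536, 0.001, 0.001]
force: [-0.2, 0.8, -3.4]
gripper_width: 0.0323
finger_force: 59.9
```

Run:
```python
from h import *
s=r.sense();print(s['position'],s['force'],s['finger_force'],s['gripper_width'])
rows([(.46,0.05,.2,0,-.5),(.52,.28,.18,10,-.5),(.52,.28,.0635,10,-.5)])
```

```text
[ 0.48462381 -0.16947739  0.20512448] [-0.19507872  0.7846861  -3.44400521] 59.949687123298645 0.032269867395449896
[[18.8, -11.6, 0.5], [0.0, 0.0, -0.44], -0.5]
[[42.2, -16.0, 2.5], [0.0, 0.0, -0.61], -0.5]
[[42.2, -16.0, 14.1], [0.0, 0.0, -0.61], -0.5]
```

Call:
{"method": "play_rows", "body": {
  "series": [
    [[4,-2.5,0],[0,0,-0.1],-0.5],
    [[9,-5.5,0],[0,0,-0.2],-0.5],
    [[14,-8.5,0],[0,0,-0.3],-0.5],
    [[18.8,-11.6,0.5],[0,0,-0.4],-0.5],
    [[24,-13,1],[0,0,-0.5],-0.5],
    [[29,-14,1.5],[0,0,-0.58],-0.5],
    [[34,-15,2],[0,0,-0.61],-0.5],
    [[38.5,-15.5,2.5],[0,0,-0.61],-0.5],
    [[42.2,-16,2.5],[0,0,-0.61],-0.5],
    [[42.2,-16,2.5],[0,0,-0.61],-0.5]
  ]
}}

```text
time_s: 17.85
position: [0.5187, 0.2846, 0.1775]
tool_rot: [0.643, 0.766, 0.001, -0.001]
force: [-0.7, -0.7, -2.4]
gripper_width: 0.0324
finger_force: 60.3
```

Call:
{"method": "play_rows", "body": {
  "series": [
    [[0,0,2.5],[0,0,0],-0.5],
    [[0,0,5],[0,0,0],-0.5],
    [[0,0,7],[0,0,0],-0.5],
    [[0,0,8.5],[0,0,0],-0.5],
    [[0,0,9.5],[0,0,0],-0.5],
    [[0,0,10],[0,0,0],-0.5],
    [[0,0,10],[0,0,0],-0.5]
  ]
}}

```text
time_s: 18.73
position: [0.5195, 0.2806, 0.078]
tool_rot: [0.645, 0.765, 0.0, -0.0]
force: [0.0, -0.3, -2.4]
gripper_width: 0.0325
finger_force: 60.3
```

Run:
```python
from h import *
s=r.sense();print(s['position'],s['force'],s['finger_force'])
P=pts(snap('top'));b=snap('side');P2=pts(b)
for P in(P,P2):
    for x,y in((.5,.225),(.5,.25),(.49,.31),(.47,.335)):
        k=np.hypot(P[...,0]-x,P[...,1]-y)<.008;print((x,y),np.nanmedian(P[...,2][k]).round(4),k.sum())
```

```text
[0.51948511 0.28058164 0.07797387] [ 0.04185015 -0.267908   -2.43207275] 60.331363677978516
(0.5, 0.225) 0.4736 85
(0.5, 0.25) 0.2858 154
(0.49, 0.31) 0.4987 31
(0.47, 0.335) nan 0
(0.5, 0.225) 0.0356 30
(0.5, 0.25) 0.2884 111
(0.49, 0.31) 0.3921 643
(0.47, 0.335) 0.0335 18
  return np.nanmean(a, axis, out=out, keepdims=keepdims)
```

Contact is expected at TCP z ≈ 0.0625; descend in small steps, watching force.

Call:
{"method": "play_rows", "body": {
  "series": [
    [[0,0,0.5],[0,0,0],-0.5],
    [[0,0,0.9],[0,0,0],-0.5],
    [[0,0,1.2],[0,0,0],-0.5],
    [[0,0,1.4],[0,0,0],-0.5],
    [[0,0,1.4],[0,0,0],-0.5]
  ]
}}

```text
time_s: 19.45
position: [0.5193, 0.2805, 0.0637]
tool_rot: [0.645, 0.765, -0.0, -0.0]
force: [0.1, -1.0, -3.1]
gripper_width: 0.0327
finger_force: 60.3
```

Call:
{"method": "play_rows", "body": {
  "series": [
    [[0,0,0.1],[0,0,0],-0.5],
    [[0,0,0.2],[0,0,0],-0.5],
    [[0,0,0.2],[0,0,0],-0.5]
  ]
}}

```text
time_s: 19.82
position: [0.5195, 0.2807, 0.0626]
tool_rot: [0.645, 0.765, 0.0, 0.0]
force: [-1.4, -0.8, 3.7]
gripper_width: 0.0324
finger_force: 61.0
```

Call:
{"method": "play_rows", "body": {
  "series": [
    [[0,0,0],[0,0,0],-0.2],
    [[0,0,0],[0,0,0],0],
    [[0,0,0],[0,0,0],0.3],
    [[0,0,0],[0,0,0],0.6],
    [[0,0,0],[0,0,0],0.6],
    [[0,0,-2],[0,0,0],0.6],
    [[0,0,-6],[0,0,0],0.6],
    [[0,0,-11],[0,0,0],0.6],
    [[0,0,-17],[0,0,0],0.6],
    [[0,0,-17],[0,0,0],0.6]
  ]
}}

```text
time_s: 21.08
position: [0.5224, 0.2821, 0.2371]
tool_rot: [0.645, 0.765, 0.005, 0.002]
force: [0.7, 0.9, -0.5]
gripper_width: 0.0682
finger_force: 0.0
```

Call:
{"method": "play_rows", "body": {
  "series": [
    [[-12,-5,-3],[0,0,0],0.6],
    [[-22,-10,-3],[0,0,0],0.6],
    [[-22,-10,-3],[0,0,0],0.6],
    [[-22,-10,-3],[0,0,0],0.6],
    [[-22,-10,-3],[0,0,0],0.6]
  ]
}}

```text
time_s: 21.7
position: [0.4565, 0.0421, 0.2618]
tool_rot: [0.648, 0.762, -0.001, 0.0]
force: [0.2, 0.7, 1.1]
gripper_width: 0.0684
finger_force: 0.0
```

Run:
```python
from h import *
s=r.sense();print(s['position'],s['force'],s['finger_force'])
a=snap('top');P=pts(a)
m=(abs(P[...,2]-.113)<.008)&(np.hypot(P[...,0]-.52,P[...,1]-.28)<.08)
n,l,st,ce=cv2.connectedComponentsWithStats(m.astype(np.uint8))
for i in range(1,n):print(st[i],np.nanmedian(P[l==i],0))
for x,y in((.5,.23),(.5,.33),(.47,.28)):
    k=np.hypot(P[...,0]-x,P[...,1]-y)<.008;print((x,y),np.nanmedian(P[k],0) if k.any() else None)
cv2.imwrite('pics/c8.png',cv2.resize(a['frame'][80:240,180:480],None,fx=2.6,fy=2.6,interpolation=cv2.INTER_CUBIC)[...,::-1])
```

```text
[0.4564801  0.04209108 0.26176932] [0.16933474 0.70909717 1.12290759] 0.0
[222 176  11  10  79] [0.51807141 0.27784204 0.11310184]
(0.5, 0.23) [0.49973451 0.23117777 0.03427677]
(0.5, 0.33) [0.49977375 0.33139284 0.03554365]
(0.47, 0.28) [0.46931805 0.28115238 0.03246552]
```

View pics/c8.png

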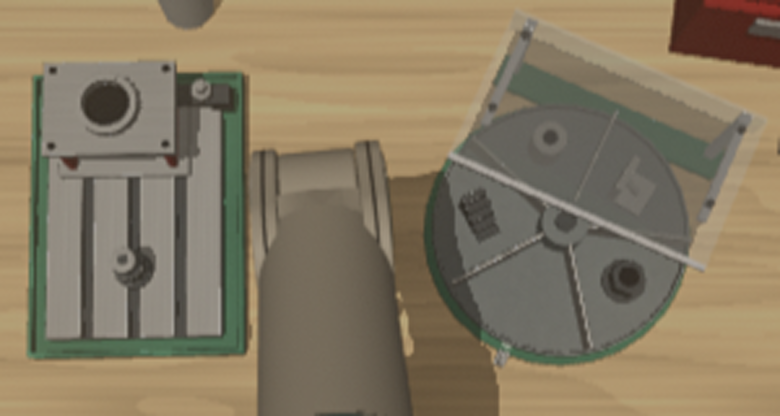

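```bash
python3 -c "
from cell import r
print(r.sign_off())"
```

```text
the job is handed in; nothing more can be done
None
```

I turned the tray the shorter way (counter-clockwise, about 109°) to bring the jack to the pointer, then stood it upright on the front half of the plate at about (0.518, 0.278). The four other parts are still standing in the tray, and I handed the job in shortly after 21.7 s; no verdict was returned.

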